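# Put the model aeroplane away in a case with a locking lid stay

### The arm

A 7-joint arm with a two-finger parallel gripper is mounted at the origin on the work surface. World frame = base frame: x ahead of the robot, y to its left, z up, the work surface at z = 0. Lengths are in m, angles in rad, forces in N, time in s.
With the tool pointing down it reaches from about 0.35 to 0.9 m from the base axis. Payload 8.1 kg.
Tool frame: the origin (TCP) lies at the centre of the arm's flange, where the gripper is bolted on; the fingertips stand 178 mm ahead of it and the grasp point (between the pads) lies 159 mm ahead of it; z points along the fingers, y is the line along which they close (so a half turn about z gives the same grasp; the last joint's range is limited). The gripper opens to 92 mm and grips with 3 to 60 N. Pads are 19 mm wide; open, the fingers measure 130 mm over their backs; the gripper's body (75 mm by 190 mm) begins 47 mm behind the grasp point.
Start: joints at [1.046, 0.434, 0.025, 1.573, -0.012, 1.134, -0.075], TCP at [0.256, -0.57, 0.405] pointing down, gripper open.
Joint ranges: [-2.62, 2.62], [-0.44, 2.09], [-1.27, 1.32], [0.08, 2.57], [-1.32, 4.46], [0.12, 2], [-2.74, 2.74]. Speed limits (rad/s): [2.22, 2.22, 3.01, 3.01, 3.14, 3.14, 3.14].

### API

Orientations are given as a rotation vector (axis times angle).
In Python, from cell import arm gives the robot as it stands. The module is installed in compiled form; this text tells all that it offers.
- The arm moves only by the shell command python3 -m inch 'ROWS' [FORCE]. ROWS is text: rows parted by semicolons, each of 5 numbers parted by spaces: the shift along the tool's x, y, z in m, then the turn about the tool's z in rad, then the finger opening in m, from 0 to 0.0918. In form: x y z roll fingers; .... A call has 1 to 5 rows; each row is the pose to reach, as a shift and turn from the pose commanded when the call began, along the tool's axes at that moment; what a row does not reach only later rows make up. A row lasts 1/10 s, in which the tool goes at most 50 mm and 8.59 degrees, less where a joint would pass 70% of its speed; a pose out of reach is approached as far as the arm can. A call with a gripper value outside its range is refused whole. The fingers move at their own pace and stop on an object; FORCE is the grip in N (left out, the last holds). Time passes only in rows, so rows that repeat a pose let the fingers close. It gives the time, the measured TCP pose, the force, the opening and the grip force at its end, in the units of the state.
- arm.observe(): the state, without advancing time (a new reading comes with each control period).
- arm.get_image(name): name is "scene" or "top"; returns the picture (384x512x3 uint8, red, green, blue); there is no depth.
- arm.get_calibration(name): a dict with "intrinsics" (3x3 intrinsics, pixels), "pose" (4x4, takes a point from camera to world coordinates). Camera axes: x right, y up, looking along -z (the intrinsics and any distortion apply to the point x, -y, -z); pixel columns grow to the right and rows downward; lengths in m; the calibration is good to about 2 mm. A picture is of the moment at which its call begins. get_calibration takes no time and is no camera call.
- arm.sign_off(): hands the job in; it is judged then, once.
Trained networks look in the newest picture that a camera, given by its name, has taken for a name from the list of things; names that differ only in an ending like _2 or _b are one class to them, and where a whole thing is asked for, a point or a joint stands for the part that bears it (a point fixed in the world has none). Each returns a list of dicts, best first, with "conf" (0 to 1); they miss things now and then, are a little off and sometimes report something else, mostly with a low value. They report only what shows in the picture. A call takes as long as a camera call. They do not tell look-alikes from the thing itself.
- arm.look_for(camera, query): "point" ([row, column] in pixels, amid what is visible of it).
- arm.silhouettes(camera, query): "region" (384x512 bool, what is visible of it) and "point" ([row, column] in pixels, amid what is visible of it).
- arm.place_of(camera, query): "point" ([row, column] in pixels: a listed point, or the origin of a listed thing).
The state is a dict: "clock": time; "joints": joint angles; "dq": joint speeds; "joint_efforts": joint torques, N m; "position": TCP position; "ee_rot": TCP orientation; "force": force on the tool from outside, world axes, zero at the start; "ft_torque": the same for the moment, N m; "width": opening from 0.0 (shut) to 1.0 (fully open); "gripper_force": force on a finger pad.
Only numpy, scipy, OpenCV 4.12 (cv2) and the standard library are available. Lean on these libraries where they do the work, as an engineer would, in place of code of your own. Each camera call takes 0.05 s, during which the arm holds its last target. There are 200 camera calls.

### The job

Put the silver model aeroplane away in its blue carrying case: raise the lid by its bar handle until the folding stay on the case's side snaps past straight, locks and holds the lid up on its own, then set the aeroplane down upright and flat on the case's floor, without dropping it. Then pull the stay's red knob back over its lock point (the lid lifts slightly as it goes) and fold the knee so that the lid comes down gently under control, without slamming, until it is fully shut, and let go. Never force the lid or the stay (keep under 30 N, your squeeze on its handle or knob included), and leave the other things on the table where they are.

Things in the scene. Friction and masses are not known exactly. Their poses are not given: they have to be found in the camera images.
- case: Blue open-topped carrying case, fixed to the table, 210 (its x) x 280 (its y) x 90 mm high, walls and floor 6 mm; origin under its centre on the table, x points from the handle side to the hinge side (away from the robot), z up. It carries the lid and the stay; pressing, pulling or squeezing any of them with more than 30 N (both fingers added up) counts as forcing.
- lid_hinge (a point): Middle of the lid's hinge axis, along the case's y, at case x +105, z 92 mm.
- lid_handle (a point): Middle of the steel bar handle on the lid's front edge: round, 10 mm thick, 120 mm long along the case's y, 34 mm clear of the edge, so 244 mm from the hinge axis and 6 mm above the lid's underside; turns with the lid. Level with the case's z 98 mm when shut. The lid is a plate 210 x 280 x 12 mm, about 0.55 kg; it falls shut unless held or locked.
- case_lid (a joint): Lid angle in rad: 0 shut, growing as it opens. The stay goes straight and stops the lid rigidly at some 1.19 to 1.42 rad, differing from case to case as its lower bracket is screwed on up to 5 mm out of place. A weak spring in the knee carries the lid up only over the last few hundredths of a rad.
- stay_knee (a joint): Knee angle of the folding stay in rad: about 0 (+-0.1) folded, lid shut; 2.30 straight; stop at 2.66, locked. From straight its spring takes it to locked (above 2.55) as the lid is let go and sinks back 0.05 rad. To unlock, pull the knob to the case's -x with 2 to 5 N, until the knee is below 1.7 (before that it may spring back); then it folds under the lid's weight.
- stay_knob (a point): Grip of the red knob at the knee: round pin, 16 mm thick, 56 mm long along the case's y, on the case's right (-y) side; this point is 50 mm outside that side. It swings in the case's x-z plane, radius 89 mm, about a pivot at case x 20, z 28 mm (+-5 mm): from above it (locked) forward (-x) and down to almost level with it (folded). Stay links lie within 14 mm of the side.
- model_plane: Silver model aeroplane of 80 g, resting on its low wings: fuselage along its x (nose +x), 26 mm wide, 33 mm high and 105 mm long; wings 150 mm span along y, 40 mm deep, 5 mm thick, at x -12 to +28 mm, at the bottom; yellow fin 48 mm high at the tail; overall x from -76 to +72 mm. Origin under the fuselage, on the surface it stands on.
- tape_blue: Roll of blue tape, 104 mm across, 24 mm high; leave alone.
- tape_black: Roll of black tape, 56 mm across, 18 mm high; leave alone.
- paint_red: Paint jar with red lid, 34 mm across, 42 mm high; leave alone.
- paint_green: Paint jar with green lid, 34 mm across, 42 mm high; leave alone.
- glue: Glue bottle with yellow cap, 32 mm across, 100 mm high; leave alone.
- driver: Screwdriver, 160 mm long; leave alone.
- sanding_block: Yellow sanding block, 85 x 50 x 22 mm; leave alone.
- brush: Brush, 170 mm long; leave alone.
There are look-alikes about, which are no part of the job. Several things have the shape of the model_plane; the one meant has the colours described above.

How it is judged:
On the way, in this order (a step that is already met when the one before it is completed fails the run):
1. the lid is up, its stay locked past straight, and the robot has let go of it (value of joint stay_knee above 2.55 rad and value of joint case_lid above 0.95 rad and contact force between each of the arm, the fingers and case below 0.3 N), for 0.4 s.
2. the aeroplane stands flat on the case's floor, let go, with the lid still locked open (value of joint stay_knee above 2.55 rad and x of model_plane in the frame of case between -0.09 and 0.09 m and y of model_plane in the frame of case between -0.12 and 0.12 m and z of model_plane in the frame of case below 0.012 m and angle between model_plane's own z axis and vertical below 0.12 rad and contact force between the fingers and model_plane below 0.1 N), for 0.3 s.
At the end, for the whole second after the job is handed in: The lid is fully shut (within 0.03 rad, and at rest) with the stay folded (knee below 0.3 rad), the aeroplane lies still, upright and flat on the case's floor inside (within 7 degrees, its origin less than 12 mm above the table), and the robot touches nothing (value of joint case_lid below 0.03 rad and velocity of joint case_lid above -0.05 rad/s and value of joint stay_knee below 0.3 rad and x of model_plane in the frame of case between -0.09 and 0.09 m and y of model_plane in the frame of case between -0.12 and 0.12 m and z of model_plane in the frame of case below 0.012 m and angle between model_plane's own z axis and vertical below 0.12 rad and linear speed of model_plane below 0.03 m/s).
It fails at once if the robot presses, pulls or squeezes the case, its lid or its stay with more than 30 N (contact force between any of the arm, the fingers and case above 30 N).
It fails at once if the lid falls or is slammed (it comes down faster than 2 rad/s) (velocity of joint case_lid below -2 rad/s).
It fails at once if the aeroplane is dropped or thrown (faster than 0.7 m/s out of the grasp) (linear speed of model_plane above 0.7 m/s and contact force between the fingers and model_plane below 0.1 N).
It fails at once if another thing on the table is moved by more than 30 mm (distance of any of tape_blue, tape_black, paint_red, paint_green, glue, driver, sanding_block, brush from where it was at the start of the episode above 0.03 m).
It also fails if it takes over 72 s, if anything falls off the work surface, if the arm or the gripper's body presses on something with over 40 N, if the wrist force passes 120 N, or if a joint passes its speed limit or range.

## Working session

There is one attempt and no reset: what is moved stays moved. The work goes in short steps, Python scripts to look and compute and a shell command to move; the robot and the scene stay as the last step left them, time stands still between calls to the robot, and variables do not carry over. Pictures are saved under pics/ and viewed, at most 10 in all, crops included, and the job is handed in when it is done.

```bash
mkdir -p pics
cat > h.py <<'E'
import numpy as np, cv2
from scipy.spatial.transform import Rotation as R
from cell import arm
def ray(cam,p):
    c=arm.get_calibration(cam);K=np.array(c["intrinsics"]);T=np.array(c["pose"])
    d=np.linalg.inv(K)@np.array([p[1],p[0],1.]);d=d*[1,-1,-1]
    return T[:3,3],T[:3,:3]@d
def at(cam,p,z):
    o,d=ray(cam,p);return o+d*(z-o[2])/d[2]
def proj(cam,P):
    c=arm.get_calibration(cam);K=np.array(c["intrinsics"]);T=np.array(c["pose"])
    q=T[:3,:3].T@(np.array(P)-T[:3,3]);q=K@(q*[1,-1,-1]);return q[1]/q[2],q[0]/q[2]
def tri(pa,pb,ca="scene",cb="top"):
    o1,d1=ray(ca,pa);o2,d2=ray(cb,pb)
    s=np.linalg.lstsq(np.c_[d1,-d2],o2-o1,rcond=None)[0]
    a,b=o1+s[0]*d1,o2+s[1]*d2;return (a+b)/2,np.linalg.norm(a-b)
E
python3 - <<'E'
from h import *
ims={}
for c in("scene","top"):
    im=arm.get_image(c);cv2.imwrite(f"pics/{c}0.png",cv2.resize(im[:,:,::-1],(800,600)))
    print(c,np.array(arm.get_calibration(c)["pose"]).round(3).tolist())
    for q in("model_plane","lid_handle","stay_knob","lid_hinge","case"):
        for r in arm.place_of(c,q):print(c,q,np.round(r["point"],1),round(r["conf"],2),at(c,r["point"],{"lid_handle":.098,"lid_hinge":.092,"stay_knob":.03}.get(q,0)).round(3))
s=arm.observe();print({k:np.round(v,3).tolist() for k,v in s.items()})
print(R.from_rotvec(s["ee_rot"]).as_matrix().round(3))
E
```

```text
scene [[0.751, -0.505, 0.426, 1.032], [0.66, 0.561, -0.499, -0.7], [0.013, 0.656, 0.755, 1.114], [0.0, 0.0, 0.0, 1.0]]
scene model_plane [284.1 226.7] 0.97 [ 0.532 -0.26   0.   ]
scene model_plane [250.6 106.8] 0.9 [ 0.203 -0.408  0.   ]
scene model_plane [162.6 265.6] 0.67 [0.304 0.161 0.   ]
scene model_plane [144.7 347. ] 0.67 [0.456 0.417 0.   ]
scene lid_handle [179.2 291.6] 0.9 [0.471 0.084 0.098]
scene stay_knob [243.5 280.2] 0.73 [ 0.566 -0.078  0.03 ]
scene stay_knob [332. 271.] 0.72 [ 0.72  -0.295  0.03 ]
scene lid_hinge [214.6 365.2] 0.88 [0.707 0.121 0.092]
scene case [220.4 326.7] 0.65 [0.603 0.098 0.   ]
top [[0.005, 0.998, -0.07, 0.386], [-1.0, 0.006, 0.002, -0.019], [0.002, 0.07, 0.998, 1.306], [0.0, 0.0, 0.0, 1.0]]
top model_plane [267.4 357.3] 0.96 [ 0.205 -0.408  0.   ]
top model_plane [238.1 200.7] 0.78 [0.308 0.164 0.   ]
top model_plane [179.1 315.1] 0.55 [ 0.527 -0.256  0.   ]
top lid_handle [191.6 216. ] 0.73 [0.472 0.101 0.098]
top lid_handle [161.  214.6] 0.72 [0.577 0.107 0.098]
top stay_knob [169.5 267.6] 0.5 [ 0.558 -0.079  0.03 ]
top stay_knob [121.2 336. ] 0.31 [ 0.738 -0.329  0.03 ]
top lid_hinge [124.7 209.8] 0.71 [0.706 0.126 0.092]
top lid_hinge [201.  372.2] 0.69 [ 0.443 -0.435  0.092]
top case [159.4 215.9] 0.8 [0.599 0.112 0.   ]
{'clock': 0.6, 'joints': [1.046, 0.434, 0.025, 1.573, -0.012, 1.134, -0.075], 'dq': [-0.001, -0.001, 0.0, -0.002, 0.0, 0.002, -0.0], 'joint_efforts': [-0.001, -66.734, 0.983, -31.469, -0.061, 0.033, 0.0], 'position': [0.256, -0.57, 0.405], 'ee_rot': [3.072, 0.658, 0.0], 'force': [-0.56, -0.432, 0.091], 'ft_torque': [0.065, -0.056, -0.039], 'gripper_force': 0.0, 'width': 1.001}
[[ 0.912  0.409  0.   ]
 [ 0.409 -0.912 -0.   ]
 [-0.     0.    -1.   ]]
```

View pics/scene0.png

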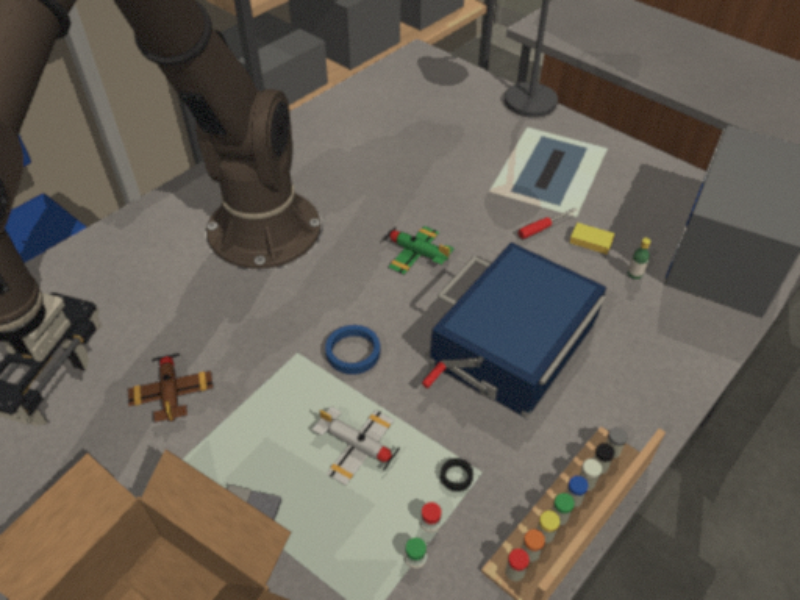

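View pics/top0.png

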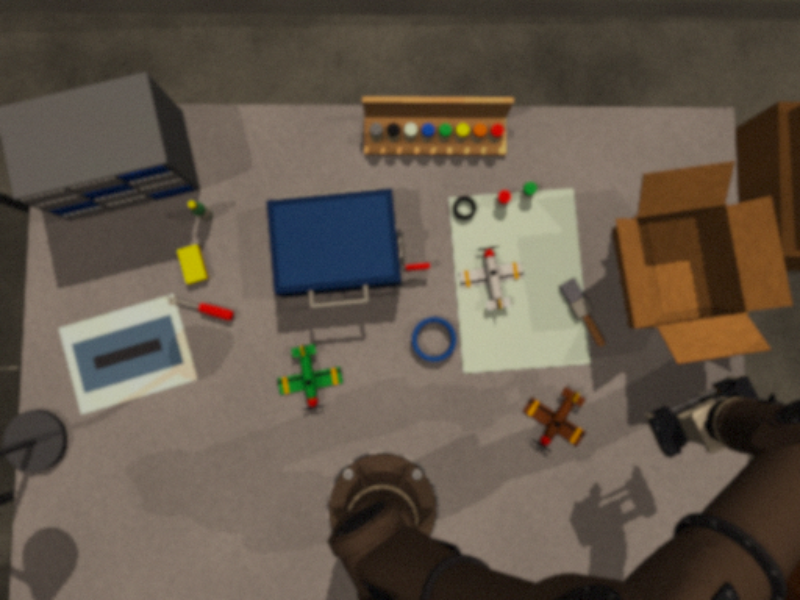

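Candidates for the plane (pixels in the 800x600 scene view): green at (420,248), brown/orange at (170,390), silver at (355,440). By the description it is the silver one with the yellow fin, which sits on the pale mat. Next I measure the case and plane poses and check the choice in a crop.

Run:
```python
from h import *
im={c:arm.get_image(c) for c in("scene","top")}
c=im["scene"][240:335,180:275];cv2.imwrite("pics/crop.png",cv2.resize(c[:,:,::-1],(570,570),interpolation=cv2.INTER_CUBIC))
for cam in im:
    for q,z in(("model_plane",.015),("case",.104),("case_lid",.104)):
        for r in arm.silhouettes(cam,q):
            m=r["region"].astype(np.uint8);ys,xs=np.nonzero(m)
            cn=max(cv2.findContours(m,0,2)[0],key=cv2.contourArea)
            P=np.array([at(cam,(p[0][1],p[0][0]),z)[:2] for p in cn],np.float32)
            (cx,cy),sz,an=cv2.minAreaRect(P)
            print(cam,q,round(r["conf"],2),np.round(r["point"]),m.sum(),"rect",np.round([cx,cy,*sz,an],3))
# blue lid top in top view
h=cv2.cvtColor(im["top"],cv2.COLOR_RGB2HSV);m=cv2.inRange(h,(100,120,30),(125,255,255));m[:,:150]=0;m[:110]=0;m[200:]=0;m[:,270:]=0
m=cv2.morphologyEx(m,cv2.MORPH_OPEN,np.ones((5,5)));cn=max(cv2.findContours(m,0,2)[0],key=cv2.contourArea)
P=np.array([at("top",(p[0][1],p[0][0]),.104)[:2] for p in cn],np.float32);print("lid",cv2.minAreaRect(P))
pl={}
for q in("lid_handle","lid_hinge","stay_knob","model_plane"):
    a=[r["point"] for r in arm.place_of("scene",q)[:2]];b=[r["point"] for r in arm.place_of("top",q)[:3]]
    for x in a:
        for y in b:
            t,e=tri(x,y)
            if e<.02:print(q,t.round(3),round(e,4))
```

```text
scene model_plane 0.98 [247. 107.] 973 rect [ 0.21  -0.407  0.126  0.127 15.306]
scene model_plane 0.89 [281. 226.] 1255 rect [ 0.535 -0.255  0.131  0.15  59.728]
scene model_plane 0.88 [160. 264.] 655 rect [ 0.309  0.169  0.136  0.13  50.434]
scene model_plane 0.4 [204. 332.] 6058 rect [0.556 0.117 0.271 0.422 6.474]
scene case 0.89 [209. 330.] 7478 rect [0.604 0.053 0.267 0.383 6.677]
scene case_lid 0.84 [204. 330.] 6054 rect [0.595 0.051 0.248 0.391 6.047]
top model_plane 0.96 [175. 314.] 768 rect [ 0.534 -0.245  0.137  0.129 63.123]
top model_plane 0.79 [267. 356.] 750 rect [ 0.212 -0.392  0.133  0.135  2.968]
top model_plane 0.71 [241. 196.] 708 rect [ 0.299  0.179  0.133  0.129 51.158]
top case 0.82 [154. 216.] 5472 rect [0.591 0.083 0.256 0.34  7.314]
top case_lid 0.78 [156. 216.] 5288 rect [0.586 0.082 0.251 0.342 6.157]
lid ((0.5982015132904053, 0.11139216274023056), (0.20570799708366394, 0.2712653875350952), 6.0464982986450195)
lid_handle [0.46  0.107 0.081] 0.006
lid_hinge [0.709 0.116 0.1  ] 0.0062
stay_knob [ 0.556 -0.081  0.03 ] 0.0068
model_plane [ 0.211 -0.408  0.004] 0.0056
model_plane [ 0.304  0.177 -0.003] 0.0033
```

View pics/crop.png

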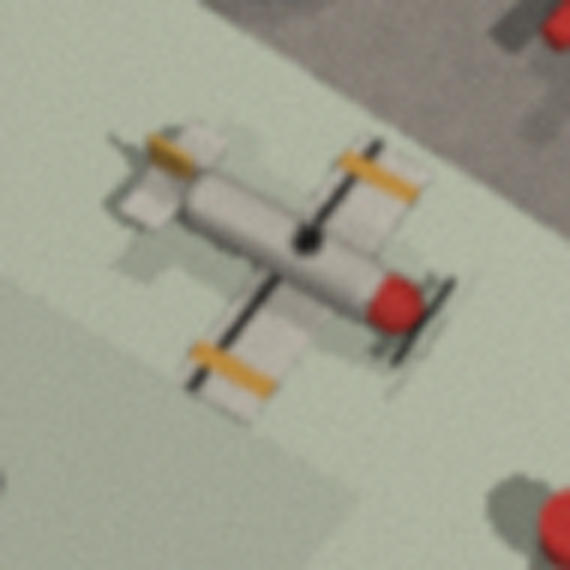

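The crop shows the silver plane with its red nose at crop (397,305), yellow fin at (170,155), and wings across the middle. It is the right one. Next I refine the bar handle, knob and plane axis.

Run:
```python
from h import *
S=arm.get_image("scene");T=arm.get_image("top")
for n,p in(("nose",(290.8,246.2)),("tail",(273.3,214.2))): print(n,at("scene",p,.018).round(3))
# plane axis from both place_of (z=0)
u=np.array([np.cos(.1055),np.sin(.1055)]);v=np.array([-u[1],u[0]]);c=np.array([.598,.1115])
def W(x,y,z):return [*(c+u*x+v*y),z]
def mk(im,cam):
    im=cv2.resize(im[:,:,::-1],None,fx=5,fy=5,interpolation=cv2.INTER_CUBIC).copy()
    def pt(P):
        r,q=proj(cam,P);return int((q+.5)*5),int((r+.5)*5)
    for z,col in((.104,(0,255,255)),(0,(0,255,0))):
        k=[pt(W(a,b,z)) for a,b in((-.105,-.14),(.105,-.14),(.105,.14),(-.105,.14))]
        cv2.polylines(im,[np.array(k)],True,col,1)
    cv2.line(im,pt(W(-.139,-.06,.098)),pt(W(-.139,.06,.098)),(0,0,255),1)
    cv2.drawMarker(im,pt(W(-.069,-.19,.03)),(255,0,255),0,20)
    return im
a=mk(T,"top")[520:1020,780:1480];b=mk(S,"scene")[700:1300,1250:2000]
o=np.zeros((600,700,3),np.uint8);cv2.imwrite("pics/ovt.png",a);cv2.imwrite("pics/ovs.png",b)
```

```text
nose [ 0.592 -0.247  0.018]
tail [ 0.492 -0.265  0.018]
```

View pics/ovt.png

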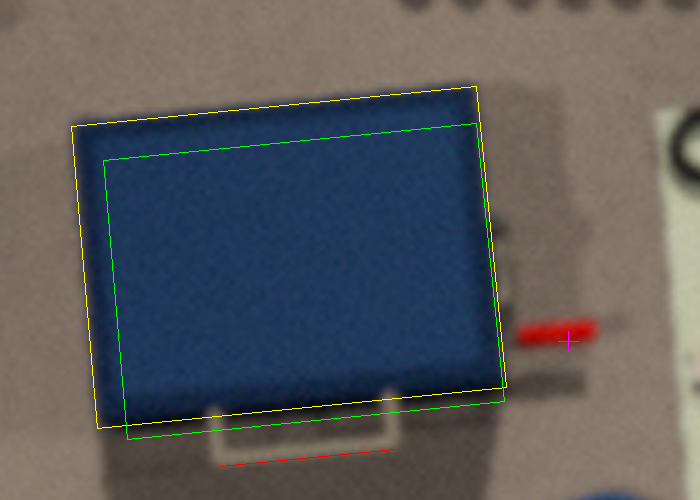

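View pics/ovs.png

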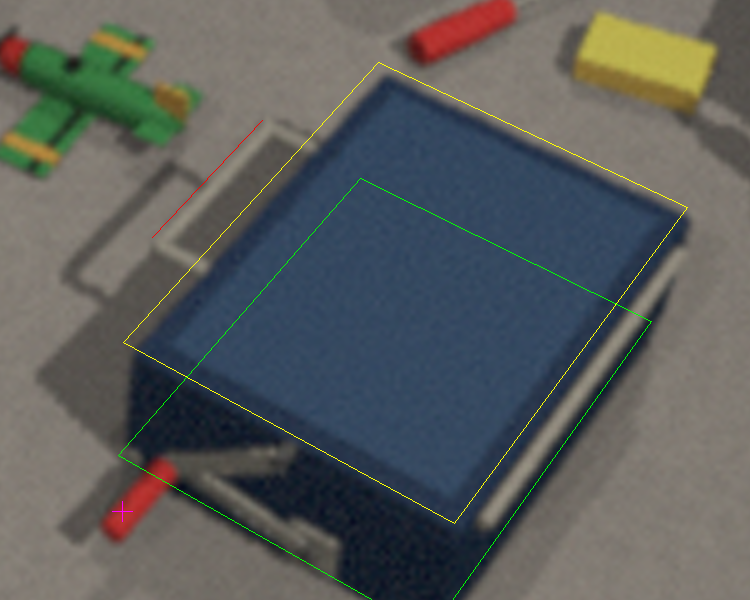

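Top overlay: the true bar is about 5 mm further along +x than my prediction (bar at row ~449, predicted 457). The scene overlay agrees: the lid is shifted by about 4 mm. Case centre ≈ (0.602,0.1115), yaw 0.1055, bar ≈ (0.465,0.098,0.098).

```bash
cat > g.py <<'E'
# usage: g.py x y z yaw_of_tool_y(deg)  (TCP target) -> shift in tool axes, roll
import sys
from h import *
s=arm.observe();M=R.from_rotvec(s["ee_rot"]).as_matrix();p=np.array(s["position"])
a=[float(q) for q in sys.argv[1:]]
print("t",round(s["clock"],2),"pos",p.round(4),"yang",np.degrees(np.arctan2(M[1,1],M[0,1])).round(2),"tilt",M[2].round(3),"F",np.round(s["force"],2),"w",round(s["width"]*.0918,4),"gf",round(s["gripper_force"],2))
if a:
    d=M.T@(np.array(a[:3])-p);w=(np.degrees(np.arctan2(M[1,1],M[0,1]))-a[3]+90)%180-90
    print("shift",d.round(4),"roll",np.radians(w).round(4))
E
python3 -m inch '0.46 -0.52 0 0 .024;0.46 -0.52 0 0 .024;0.46 -0.52 0 0 .024;0.46 -0.52 0 0 .024;0.46 -0.52 0 0 .024' 8
python3 -m inch '0.297 -0.337 0 0 .024;0.297 -0.337 0 0 .024;0.297 -0.337 0 0 .024;0.297 -0.337 0 0 .024;0.297 -0.337 0 0 .024'
python3 g.py 0.463 0.098 0.32 6.05
```

```text
clock: 2.0
position: [0.3306, -0.3296, 0.4049]
ee_rot: [3.071, 0.657, 0.001]
force: [2.4, 0.6, 0.1]
width: 0.614
gripper_force: 0.0
clock: 2.5
position: [0.4045, -0.0909, 0.4052]
ee_rot: [3.071, 0.657, 0.002]
force: [1.7, -0.3, 0.4]
width: 0.267
gripper_force: 0.0
t 2.5 pos [ 0.4045 -0.0909  0.4052] yang -65.86 tilt [ 0.001  0.001 -1.   ] F [ 1.7  -0.33  0.35] w 0.0245 gf 0.0
shift [ 0.1306 -0.1485  0.0851] roll -1.255
```

```bash
python3 -m inch '0.131 -0.149 0 -0.75 .024;0.131 -0.149 0 -0.75 .024;0.131 -0.149 0 -0.75 .024;0.131 -0.149 0 -0.75 .024;0.131 -0.149 0 -0.75 .024'|head -2
python3 -m inch '0 0 0.05 -0.505 .024;0 0 0.05 -0.505 .024;0 0 0.05 -0.505 .024;0 0 0.05 -0.505 .024;0 0 0.05 -0.505 .024'|head -1
python3 g.py 0.463 0.098 0.32 6.05
```

```text
clock: 3.0
position: [0.4636, 0.1035, 0.4054]
clock: 3.5
t 3.5 pos [0.463  0.0966 0.3547] yang 6.09 tilt [ 0. -0. -1.] F [-0.2  -0.12 -0.86] w 0.0239 gf 0.0
shift [0.0014 0.0001 0.0347] roll 0.0008
```

```bash
python3 -m inch '0 0 0.035 0 .024;0 0 0.064 0 .024;0 0 0.064 0 .024'|head -2
python3 - <<'E'
from h import *
S=arm.get_image("scene")[120:240,220:370];cv2.imwrite("pics/c1.png",cv2.resize(S[:,:,::-1],(750,600),interpolation=cv2.INTER_CUBIC))
E
```

```text
clock: 3.8
position: [0.4617, 0.0961, 0.2881]
```

View pics/c1.png

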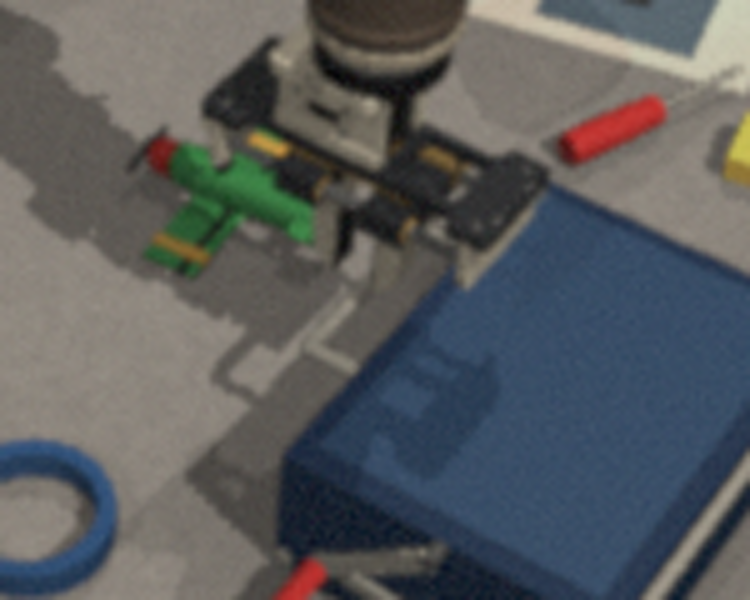

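The view shows the fingers straddling the bar: it runs up to (350,290), between tips at (335,260) and (385,275). The rear finger is short of the lid edge. I descend and grip.

```bash
python3 -m inch '0 0 0.010 0 .024;0 0 0.021 0 .024;0 0 0.021 0 .024' 8; python3 -m inch '0 0 0 0 0;0 0 0 0 0;0 0 0 0 0' 8; python3 g.py
```

```text
clock: 4.15
position: [0.4627, 0.0966, 0.2691]
ee_rot: [-2.101, -2.335, 0.001]
force: [0.5, 0.4, 0.4]
width: 0.262
gripper_force: 0.0
clock: 4.45
position: [0.4636, 0.0969, 0.2703]
ee_rot: [2.1, 2.335, 0.003]
force: [3.1, 0.6, -2.5]
width: 0.105
gripper_force: 8.0
t 4.45 pos [0.4636 0.0969 0.2703] yang 6.06 tilt [ 0.     0.002 -1.   ] F [ 3.08  0.6  -2.47] w 0.0096 gf 8.0
```

Run:
```python
import numpy as np
f=lambda t:np.array([.244*(1-np.cos(t))+.006*np.sin(t),-(.244*np.sin(t)+.006*(np.cos(t)-1))])
t=0.
for k in range(4):
    s=f(t);print(f"from {t:.2f}:",*[("%.2f:(%.4f %.4f)"%(t+.07*i,*(f(t+.07*i)-s))) for i in range(1,6)]);t+=.35
```

```text
from 0.00: 0.07:(0.0010 -0.0171) 0.14:(0.0032 -0.0340) 0.21:(0.0066 -0.0507) 0.28:(0.0112 -0.0672) 0.35:(0.0169 -0.0833)
from 0.35: 0.42:(0.0068 -0.0157) 0.49:(0.0147 -0.0308) 0.56:(0.0236 -0.0454) 0.63:(0.0335 -0.0593) 0.70:(0.0444 -0.0725)
from 0.70: 0.77:(0.0118 -0.0124) 0.84:(0.0244 -0.0239) 0.91:(0.0377 -0.0345) 0.98:(0.0518 -0.0442) 1.05:(0.0666 -0.0529)
from 1.05: 1.12:(0.0153 -0.0076) 1.19:(0.0311 -0.0141) 1.26:(0.0473 -0.0195) 1.33:(0.0638 -0.0238) 1.40:(0.0806 -0.0268)
```

```bash
python3 -m inch '0 .001 -.0171 0 0;0 .0032 -.034 0 0;0 .0066 -.0507 0 0;0 .0112 -.0672 0 0;0 .0169 -.0833 0 0' 9; python3 -m inch '0 .0068 -.0157 0 0;0 .0147 -.0308 0 0;0 .0236 -.0454 0 0;0 .0335 -.0593 0 0;0 .0444 -.0725 0 0' ; python3 g.py
```

```text
clock: 4.95
position: [0.4804, 0.0985, 0.3541]
ee_rot: [2.1, 2.335, 0.003]
force: [7.9, 0.1, -6.9]
width: 0.102
gripper_force: 9.0
clock: 5.45
position: [0.5235, 0.1032, 0.4259]
ee_rot: [-2.1, -2.335, 0.002]
force: [-0.5, 0.3, -3.8]
width: 0.104
gripper_force: 9.0
t 5.45 pos [0.5235 0.1032 0.4259] yang 6.08 tilt [-0.    -0.002 -1.   ] F [-0.53  0.27 -3.81] w 0.0096 gf 9.0
```

```bash
python3 -m inch '0 .0118 -.0124 0 0;0 .0244 -.0239 0 0;0 .0377 -.0345 0 0;0 .0518 -.0442 0 0;0 .0666 -.0529 0 0' 7; python3 -m inch '0 .0075 -.0039 0 0;0 .0153 -.0076 0 0;0 .0153 -.0076 0 0' ; python3 g.py
python3 - <<'E'
import numpy as np
f=lambda t:np.array([.244*(1-np.cos(t))+.006*np.sin(t),-(.244*np.sin(t)+.006*(np.cos(t)-1))])
for t in np.arange(1.12,1.45,.04):print("%.2f:(%.4f %.4f)"%(t,*(f(t)-f(1.12))))
E
```

```text
clock: 5.95
position: [0.5896, 0.1103, 0.4796]
ee_rot: [-2.1, -2.336, 0.003]
force: [-4.5, -1.6, 3.8]
width: 0.105
gripper_force: 7.0
clock: 6.25
position: [0.6055, 0.112, 0.4874]
ee_rot: [2.101, 2.335, 0.001]
force: [-4.1, -1.8, 8.2]
width: 0.104
gripper_force: 7.0
t 6.25 pos [0.6055 0.112  0.4874] yang 6.06 tilt [ 0.     0.001 -1.   ] F [-4.08 -1.81  8.24] w 0.0096 gf 7.0
1.12:(0.0000 0.0000)
1.16:(0.0090 -0.0039)
1.20:(0.0181 -0.0074)
1.24:(0.0273 -0.0105)
1.28:(0.0367 -0.0132)
1.32:(0.0462 -0.0156)
1.36:(0.0557 -0.0176)
1.40:(0.0653 -0.0192)
1.44:(0.0750 -0.0205)
```

```bash
python3 -m inch '0 .003 -.004 0 0;0 .0075 -.007 0 0;0 .012 -.009 0 0;0 .0165 -.0105 0 0;0 .0165 -.0105 0 0' 6; python3 g.py|cut -c1-200
python3 -m inch '0 .0045 -.0015 0 0;0 .0045 -.0015 0 0'|tail -3
```

```text
clock: 6.75
position: [0.6224, 0.1135, 0.4965]
ee_rot: [2.101, 2.335, 0.0]
force: [1.7, -1.4, -5.4]
width: 0.105
gripper_force: 6.0
t 6.75 pos [0.6224 0.1135 0.4965] yang 6.05 tilt [-0.  0. -1.] F [ 1.66 -1.4  -5.43] w 0.0096 gf 6.0
force: [1.0, -0.8, -5.3]
width: 0.104
gripper_force: 6.0
```

```bash
python3 -m inch '0 .0045 -.0006 0 0;0 .0045 -.0006 0 0'|sed -n '2p;4p'
python3 -m inch '0 .0045 -.001 0 0;0 .0045 -.001 0 0'|sed -n '2p;4p'
python3 -m inch '0 .0045 -.0008 0 0;0 .0045 -.0008 0 0'|sed -n '2p;4p'
```

```text
position: [0.631, 0.1145, 0.4995]
force: [0.4, -2.1, 1.7]
position: [0.6356, 0.115, 0.5008]
force: [-1.3, -3.7, 5.6]
position: [0.6402, 0.1155, 0.5019]
force: [-2.0, -3.4, 7.1]
```

```bash
python3 -m inch '-.001 .0045 -.0022 0 0;-.001 .0045 -.0022 0 0'|sed -n '2p;4p'
python3 -m inch '0 .0045 -.0012 0 0;0 .0045 -.0012 0 0'|sed -n '2p;4p'
python3 -m inch '0 .004 -.001 0 0;0 .004 -.001 0 0'|sed -n '2p;4p'
```

```text
position: [0.6447, 0.1157, 0.5032]
force: [-0.0, 0.9, 3.2]
position: [0.6484, 0.1162, 0.504]
force: [-4.4, 0.8, 4.9]
position: [0.6514, 0.1166, 0.5043]
force: [-11.9, -0.7, 5.0]
```

```bash
python3 -m inch '0 0 0 0 0;0 -.003 .0004 0 0;0 -.006 .0008 0 0;0 -.009 .0013 0 0;0 -.009 .0013 0 0'|sed -n '2p;4p'
python3 -m inch '0 -.003 .001 0 0;0 -.003 .001 0 0'|sed -n '2p;4p'
python3 -m inch '0 -.003 .001 0 0;0 -.003 .001 0 0'|sed -n '2p;4p'
python3 - <<'E'
from h import *
for c in("scene","top"):
    im=arm.get_image(c)
    for r in arm.place_of(c,"stay_knob")[:2]:print(c,np.round(r["point"],1),round(r["conf"],2),at(c,r["point"],.117).round(3))
    if c=="scene":cv2.imwrite("pics/c2.png",cv2.resize(im[60:300,180:436,::-1],(640,600),interpolation=cv2.INTER_CUBIC))
E
```

```text
position: [0.6434, 0.1156, 0.5029]
force: [-1.6, 2.8, -5.4]
position: [0.6405, 0.1151, 0.5021]
force: [-0.2, 5.8, -5.9]
position: [0.6375, 0.1149, 0.5013]
force: [-0.4, 4.9, -5.2]
scene [250.8 317.8] 0.73 [ 0.69  -0.081  0.117]
top [129.9 265.3] 0.55 [ 0.682 -0.066  0.117]
```

View pics/c2.png

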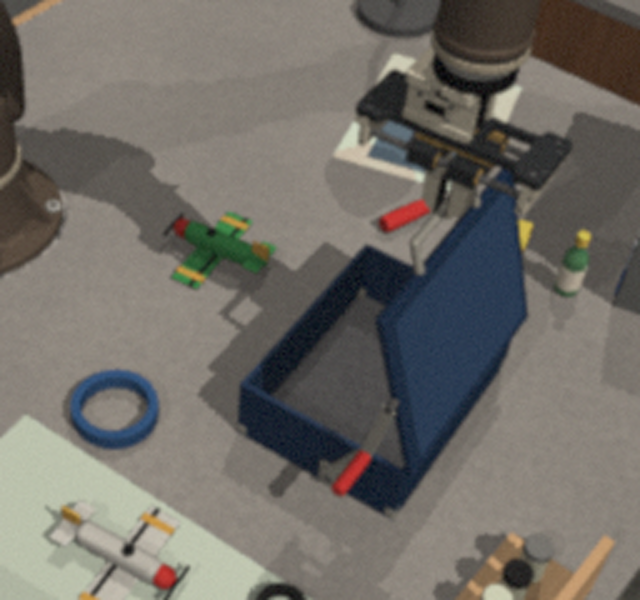

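The picture shows the lid up with the stay extended and the red knob at (352,472). I triangulate the knob to tell locked from unlocked.

```bash
cat > k.py <<'E'
from h import *
def red(cam,r0,r1,c0,c1):
    im=arm.get_image(cam);h=cv2.cvtColor(im,cv2.COLOR_RGB2HSV)
    m=cv2.inRange(h,(0,170,90),(6,255,255))|cv2.inRange(h,(174,170,90),(180,255,255))
    k=np.zeros_like(m);k[r0:r1,c0:c1]=m[r0:r1,c0:c1]
    n,l,s,ce=cv2.connectedComponentsWithStats(k);i=1+np.argmax(s[1:,4]);return ce[i][::-1],s[i]
if __name__=="__main__":
    a,sa=red("scene",215,290,260,360);b,sb=red("top",100,190,250,290)
    t,e=tri(a,b);u=np.array([np.cos(.1055),np.sin(.1055)]);d=t[:2]-[.602,.1115]
    print(a.round(1),sa,b.round(1),sb,"world",t.round(4),"err",round(e,4),"case x,y,z",(d@u).round(4),(d@[-u[1],u[0]]).round(4),t[2].round(4))
E
python3 k.py; python3 g.py
```

```text
[248.6 320.6] [314 241  14  16 100] [130.  263.5] [256 128  16   5  64] world [ 0.686  -0.0609  0.101 ] err 0.0001 case x,y,z 0.0653 -0.1803 0.101
t 9.35 pos [0.6377 0.1149 0.5014] yang 6.11 tilt [ 0.001 -0.    -1.   ] F [-1.41  5.06 -4.43] w 0.0094 gf 6.0
```

Knob at case (65,101): about 14° past the straight line that my linkage estimate gives, so the stay is locked. I release the bar.

```bash
python3 -m inch '0 0 0 0 .05;0 0 0 0 .05;0 0 -.03 0 .05;0 0 -.08 0 .05;0 0 -.09 0 .05'
python3 k.py; python3 g.py 0.44 -0.257 0.40 100.2
```

```text
clock: 9.85
position: [0.6377, 0.1139, 0.5977]
ee_rot: [2.099, 2.33, 0.011]
force: [0.5, 0.7, 0.0]
width: 0.493
gripper_force: 0.0
[248.9 320.7] [314 241  14  17 105] [129.9 263.5] [256 128  16   5  63] world [ 0.6865 -0.0608  0.1002] err 0.0 case x,y,z 0.0659 -0.1802 0.1002
t 9.95 pos [0.6379 0.1141 0.5943] yang 6.0 tilt [ 0.     0.005 -1.   ] F [-1.    0.39 -0.33] w 0.0488 gf 0.0
shift [-0.3483 -0.2366  0.193 ] roll 1.4975
```

```bash
python3 -m inch '-.233 -.091 0 0 .05;-.233 -.091 0 0 .05;-.233 -.091 0 0 .05;-.233 -.091 0 0 .05;-.233 -.091 0 0 .05'|sed -n 2p
python3 -m inch '-.125 -.049 .15 .749 .05;-.125 -.049 .15 .749 .05;-.125 -.049 .15 .749 .05;-.125 -.049 .15 .749 .05;-.125 -.049 .15 .749 .05'|sed -n 2p
python3 -m inch '0 0 0.05 .749 .05;0 0 .05 .749 .05;0 0 .05 .749 .05;0 0 .05 .749 .05;0 0 .05 .749 .05'|sed -n 2p
python3 g.py 0.536 -0.257 0.26 100.2
python3 - <<'E'
from h import *
for c in("scene","top"):
    arm.get_image(c)
    for r in arm.place_of(c,"model_plane")[:3]:print(c,np.round(r["point"],1),at(c,r["point"],0).round(3))
E
```

```text
position: [0.5708, -0.1294, 0.59]
position: [0.5321, -0.2624, 0.4343]
position: [0.5355, -0.2568, 0.3899]
t 11.45 pos [ 0.5355 -0.2568  0.3899] yang -80.16 tilt [-0.002 -0.001 -1.   ] F [-0.5  -0.42  0.47] w 0.0501 gf 0.0
shift [0.0008 0.0004 0.1299] roll -0.0063
scene [282.8 226.8] [ 0.529 -0.256  0.   ]
scene [249.6 105.4] [ 0.197 -0.408  0.   ]
scene [161.8 265.7] [0.302 0.164 0.   ]
top [182.1 313.7] [ 0.516 -0.251  0.   ]
top [237.8 197. ] [0.309 0.178 0.   ]
```

```bash
python3 -m inch '0 0 0.05 0 .05;0 0 .1 0 .05;0 0 .15 0 .05;0 0 .185 0 .05;0 0 .202 0 .05' 8|sed -n '2p;4p'
python3 -m inch '0 0 0 0 .05;0 0 0 0 0;0 0 0 0 0;0 0 0 0 0;0 0 0 0 0' 8; python3 g.py
```

```text
position: [0.5346, -0.256, 0.1856]
force: [0.5, -0.1, 0.8]
clock: 12.65
position: [0.5369, -0.2565, 0.1908]
ee_rot: [3.128, 0.281, 0.003]
force: [-0.3, 0.8, 7.0]
width: 0.28
gripper_force: 8.0
t 12.65 pos [ 0.5369 -0.2565  0.1908] yang -79.74 tilt [ 0.002  0.001 -1.   ] F [-0.35  0.79  6.98] w 0.0257 gf 8.0
```

Gripped at 25.7 mm width. The wrist has to stay clear of the raised lid handle (case x ≈ 31 mm), so I'll place the plane nose towards the robot, which puts the grip further forward.

```bash
python3 -m inch '0 0 -.03 0 0;0 0 -.08 0 0;0 0 -.13 0 0;0 0 -.18 0 0;0 0 -.2 0 0'|sed -n '2p;5,6p'
python3 -m inch '-.018 -.217 0 0 0;-.018 -.217 0 0 0;-.018 -.217 0 0 0;-.018 -.217 0 0 0;-.018 -.217 0 0 0'|sed -n '2p'
python3 -m inch '-.012 -.145 0 -.745 0;-.012 -.145 0 -.745 0;-.012 -.145 0 -.745 0;-.012 -.145 0 -.745 0;-.012 -.145 0 -.745 0'|sed -n '2p'
python3 -m inch '0 0 0 -.745 0;0 0 0 -.745 0;0 0 0 -.745 0;0 0 0 -.745 0;0 0 0 -.745 0'|sed -n '2p'
python3 -m inch '0 0 0 -.745 0;0 0 0 -.745 0;0 0 0 -.745 0;0 0 0 -.745 0;0 0 0 -.745 0'|sed -n '2p'
python3 -m inch '0 0 0 -.745 0;0 0 0 -.745 0;0 0 0 -.745 0;0 0 0 -.745 0;0 0 0 -.745 0'|sed -n '2p;5,6p'
python3 g.py 0.443 0.0946 .39 96.05
python3 - <<'E'
from h import *
for c in("scene","top"):
    arm.get_image(c)
    for r in arm.place_of(c,"model_plane")[:3]:print(c,np.round(r["point"],1),round(r["conf"],2),at(c,r["point"],.2).round(3))
E
```

```text
position: [0.5371, -0.2564, 0.3955]
width: 0.28
gripper_force: 8.0
position: [0.4785, -0.041, 0.3903]
position: [0.4418, 0.0963, 0.3901]
position: [0.4423, 0.0946, 0.3899]
position: [0.4423, 0.0945, 0.3899]
position: [0.4423, 0.0945, 0.3899]
width: 0.278
gripper_force: 8.0
t 15.65 pos [0.4423 0.0945 0.3899] yang 91.35 tilt [-0.001 -0.001 -1.   ] F [-0.29 -0.17 -1.86] w 0.0256 gf 7.99
shift [-0.0007  0.0001 -0.0001] roll -0.0821
scene [148.6 289.6] 0.95 [0.448 0.094 0.2  ]
scene [163.9 267.9] 0.87 [0.443 0.007 0.2  ]
scene [250.6 108.5] 0.72 [ 0.354 -0.458  0.2  ]
top [264.3 355.9] 0.93 [ 0.242 -0.344  0.2  ]
top [237.4 200.4] 0.51 [0.322 0.137 0.2  ]
```

```bash
python3 -m inch '0 0 0 -.082 0;0 0 0 -.082 0'|sed -n '2p'
python3 -m inch '-.04 0 0 0 0;-.08 0 0 0 0;-.12 0 0 0 0;-.137 0 0 0 0;-.137 0 0 0 0'|sed -n '2p;4p'
python3 g.py .578 .109 .2 96.05
python3 -m inch '0 0 .04 0 0;0 0 .08 0 0;0 0 .12 0 0;0 0 .15 0 0;0 0 .165 0 0'|sed -n '2p;4p'
python3 g.py .578 .109 .197 96.05
```

```text
position: [0.4425, 0.0946, 0.3896]
position: [0.5804, 0.1081, 0.3886]
force: [-1.8, -1.3, -2.0]
t 16.55 pos [0.5804 0.1081 0.3886] yang 95.39 tilt [ 0.001  0.001 -1.   ] F [-1.76 -1.28 -2.02] w 0.0258 gf 8.0
shift [0.0022 0.001  0.1886] roll -0.0115
position: [0.5771, 0.1076, 0.2223]
force: [0.4, -0.8, -0.8]
t 17.05 pos [0.5771 0.1076 0.2223] yang 95.57 tilt [ 0.004 -0.001 -1.   ] F [ 0.38 -0.84 -0.8 ] w 0.0258 gf 7.99
shift [-0.0011  0.0013  0.0253] roll -0.0084
```

```bash
python3 -m inch '0 0 .008 0 0;0 0 .016 0 0;0 0 .016 0 0'|sed -n '2p;4p'
python3 -m inch '0 0 .004 0 0;0 0 .004 0 0'|sed -n '2p;4p'
python3 -m inch '0 0 .003 0 0;0 0 .003 0 0'|sed -n '2p;4p'
```

```text
position: [0.5789, 0.1082, 0.2088]
force: [-0.1, -0.7, -1.5]
position: [0.5791, 0.1081, 0.205]
force: [-1.0, 0.3, -0.7]
position: [0.5789, 0.1081, 0.2015]
force: [-1.1, 0.5, -1.0]
```

```bash
python3 -m inch '0 0 .002 0 0;0 0 .002 0 0'|sed -n '2p;4p'
python3 -m inch '0 0 .002 0 0;0 0 .002 0 0'|sed -n '2p;4p'
python3 -m inch '0 0 .0015 0 0;0 0 .0015 0 0'|sed -n '2p;4p'
```

```text
position: [0.5788, 0.1081, 0.1993]
force: [-1.2, -1.1, -0.9]
position: [0.5789, 0.1082, 0.1974]
force: [-0.8, -1.0, -0.3]
position: [0.5793, 0.1082, 0.1964]
force: [0.8, -1.3, 4.1]
```

Floor contact at the expected height, z 0.197. I release, lift, and go to the knob.

```bash
python3 -m inch '0 0 0 0 .045;0 0 0 0 .045;0 0 -.02 0 .045;0 0 -.07 0 .045;0 0 -.12 0 .045'|sed -n '2p;4,6p'
python3 -m inch '0 0 -.05 0 .045;0 0 -.085 0 .045;0 -.05 -.085 0 .045;0 -.1 -.085 0 .045;0 -.15 -.085 0 .045'|sed -n '2p'
python3 -m inch '0 -.042 0 .75 .045;0 -.042 0 .75 .045;0 -.042 0 .75 .045;0 -.042 0 .75 .045;0 -.042 0 .75 .045'|sed -n '2p'
python3 -m inch '0 0 0 .75 .045;0 0 0 .75 .045;0 0 0 .75 .045;0 0 0 .75 .045;0 0 0 .75 .045'|sed -n '2p'
python3 g.py .6878 -.0725 .35 6.05
python3 k.py
python3 - <<'E'
from h import *
S=arm.get_image("scene");T=arm.get_image("top")
for c in ("scene","top"):
    for r in arm.place_of(c,"model_plane")[:3]:print(c,np.round(r["point"],1),round(r["conf"],2),at(c,r["point"],.006).round(3))
a=cv2.resize(S[120:290,240:400],(560,595))[:,:,::-1];cv2.imwrite("pics/c3.png",a)
E
```

```text
position: [0.5782, 0.108, 0.3164]
force: [0.9, 1.1, -0.2]
width: 0.491
gripper_force: 0.0
position: [0.5935, -0.0426, 0.4013]
position: [0.5973, -0.0832, 0.4005]
position: [0.5973, -0.0828, 0.4005]
t 20.35 pos [ 0.5973 -0.0828  0.4005] yang 9.4 tilt [ 0.    -0.002 -1.   ] F [ 0.08 -0.22  0.58] w 0.045 gf 0.0
shift [-0.0046  0.091   0.0504] roll 0.0585
[249.  320.7] [314 241  14  17 103] [130.4 257.1] [256 129   3   4  11] world [ 0.6843 -0.0435  0.0803] err 0.0135 case x,y,z 0.0656 -0.1628 0.0803
scene [250.8 109.8] 0.89 [ 0.214 -0.404  0.006]
scene [213.7 325.4] 0.73 [0.587 0.112 0.006]
scene [161.7 263.2] 0.5 [0.299 0.154 0.006]
top [162.1 213.9] 0.97 [0.588 0.119 0.006]
top [264.1 354.6] 0.69 [ 0.217 -0.397  0.006]
top [157.8 217. ] 0.67 [0.604 0.108 0.006]
```

View pics/c3.png

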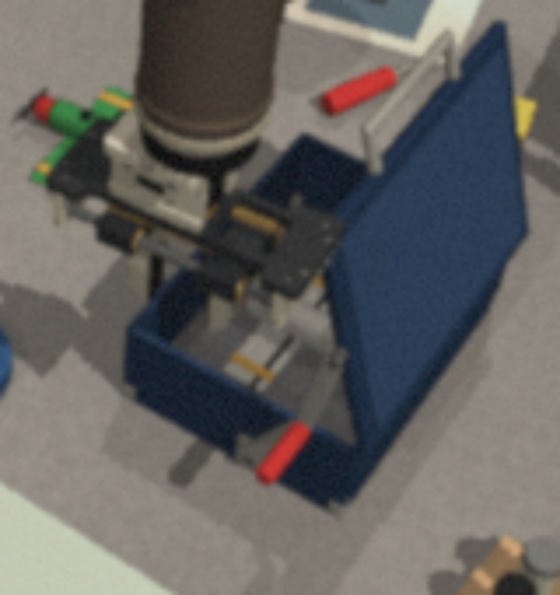

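The plane stands in the case, wing visible at crop (260,355). The knob, at (285,450), is where it was, so the stay is still locked. I move over the knob and descend with the fingers straddling it.

```bash
python3 -m inch '-.0046 .045 0 .0585 .045;-.0046 .091 0 .0585 .045;-.0046 .091 0 .0585 .045'|sed -n '2p;4p'
python3 -m inch '0 0 .045 0 .045;0 0 .06 0 .045;0 0 .06 0 .045'|sed -n '2p;4p'
python3 g.py .6878 -.0725 .2655 6.05
python3 k.py
```

```text
position: [0.6919, -0.0708, 0.3993]
force: [0.3, 1.0, -0.1]
position: [0.687, -0.0726, 0.3381]
force: [0.1, -0.4, 0.1]
t 21.25 pos [ 0.687  -0.0726  0.3381] yang 6.45 tilt [ 0.001 -0.006 -1.   ] F [ 0.06 -0.42  0.06] w 0.045 gf 0.0
shift [-0.      0.0012  0.0725] roll 0.0069
[249.1 320.5] [314 241  14  17  99] [130. 257.] [256 129   3   3   9] world [ 0.6849 -0.0437  0.0809] err 0.0151 case x,y,z 0.0661 -0.1631 0.0809
```

```bash
python3 -m inch '0 .001 .04 0 .045;0 .001 .06 0 .045;0 .001 .0725 0 .045;0 .001 .0725 0 .045'|sed -n '2p;4p'
python3 -m inch '0 0 0 0 0;0 0 0 0 0;0 0 0 0 0;0 0 0 0 0' 8
python3 g.py
```

```text
position: [0.6892, -0.0721, 0.2684]
force: [-0.5, -0.6, 0.6]
clock: 22.15
position: [0.6885, -0.0721, 0.2691]
ee_rot: [-2.094, -2.341, 0.003]
force: [-12.6, -1.0, 9.4]
width: 0.191
gripper_force: 6.4
t 22.15 pos [ 0.6885 -0.0721  0.2691] yang 6.38 tilt [-0.    -0.002 -1.   ] F [-12.64  -0.98   9.41] w 0.0175 gf 6.44
```

```bash
python3 -m inch '0 -.002 -.002 0 0;0 -.002 -.002 0 0' 6|sed -n '2p;4,6p'
python3 -m inch '0 -.001 -.001 0 0;0 -.001 -.001 0 0' |sed -n '2p;4,6p'
```

```text
position: [0.6865, -0.0724, 0.27]
force: [-3.3, -0.6, -5.4]
width: 0.172
gripper_force: 6.0
position: [0.6858, -0.0724, 0.2707]
force: [-2.1, -0.2, -9.5]
width: 0.168
gripper_force: 6.0
```

```bash
python3 -m inch '0 -.0007 .0012 0 0;0 -.0007 .0012 0 0' |sed -n '2p;4,6p'
python3 - <<'E'
from h import *
t,e=tri((239.5,277.5),(169.9,266.9));u=np.array([np.cos(.1055),np.sin(.1055)]);d=t[:2]-[.602,.1115]
A=np.array([d@u,t[2]]);print("folded",t.round(4),e,A.round(4))
B=np.array([.0655,.1005]);m=(A+B)/2;h=B-A;L=np.linalg.norm(h);n=np.array([h[1],-h[0]])/L
P=m+n*np.sqrt(max(.089**2-L*L/4,0));print("chord",L,"pivot",P.round(4),"ang",np.degrees([np.arctan2(*(B-P)[::-1]),np.arctan2(*(A-P)[::-1])]).round(1))
for a0 in(58,73,88,103,118,133,148,163):
    r=np.radians(a0+3*np.arange(6));y=.089*(np.cos(r)-np.cos(r[0]));z=-.089*(np.sin(r)-np.sin(r[0]))
    print(a0,*["(%.4f %.4f)"%q for q in zip(y[1:],z[1:])])
E
```

```text
position: [0.6858, -0.0724, 0.2704]
force: [-1.5, 0.3, -5.3]
width: 0.171
gripper_force: 6.0
folded [ 0.5553 -0.0761  0.0372] 0.0008579174398044208 [-0.0662  0.0372]
chord 0.1461320346203277 pivot [0.0217 0.023 ] ang [ 60.5 170.9]
58 (-0.0040 -0.0024) (-0.0081 -0.0045) (-0.0124 -0.0064) (-0.0167 -0.0082) (-0.0211 -0.0096)
73 (-0.0045 -0.0012) (-0.0090 -0.0023) (-0.0136 -0.0030) (-0.0183 -0.0036) (-0.0229 -0.0038)
88 (-0.0047 -0.0000) (-0.0093 0.0002) (-0.0140 0.0006) (-0.0186 0.0013) (-0.0231 0.0022)
103 (-0.0045 0.0012) (-0.0090 0.0026) (-0.0133 0.0042) (-0.0176 0.0061) (-0.0218 0.0081)
118 (-0.0041 0.0023) (-0.0080 0.0048) (-0.0118 0.0075) (-0.0154 0.0104) (-0.0189 0.0135)
133 (-0.0033 0.0033) (-0.0065 0.0067) (-0.0094 0.0103) (-0.0122 0.0140) (-0.0148 0.0179)
148 (-0.0024 0.0040) (-0.0045 0.0081) (-0.0064 0.0124) (-0.0082 0.0167) (-0.0096 0.0211)
163 (-0.0012 0.0045) (-0.0023 0.0090) (-0.0030 0.0136) (-0.0036 0.0183) (-0.0038 0.0229)
```

```bash
python3 -m inch '0 -.004 -.0015 0 0;0 -.0081 -.0036 0 0;0 -.0081 -.0036 0 0' 7|sed -n '2p;4,6p'
```

```text
position: [0.6776, -0.0733, 0.2751]
force: [0.7, -0.5, -1.0]
width: 0.173
gripper_force: 7.0
```

```bash
python3 -m inch '0 -.0043 -.0018 0 0;0 -.0087 -.0033 0 0;0 -.0132 -.0047 0 0;0 -.0132 -.0047 0 0'|sed -n '2p;4,6p'
python3 -m inch '0 -.0045 -.001 0 0;0 -.0091 -.0019 0 0;0 -.0091 -.0019 0 0'|sed -n '2p;4,6p'
```

```text
position: [0.6642, -0.0747, 0.2795]
force: [2.1, -0.0, 3.7]
width: 0.17
gripper_force: 7.0
position: [0.6547, -0.0758, 0.2805]
force: [0.7, -0.9, 3.8]
width: 0.173
gripper_force: 7.0
```

```bash
python3 -m inch '0 -.0046 -.0008 0 0;0 -.0093 -.0014 0 0;0 -.0139 -.0015 0 0;0 -.0186 -.0014 0 0;0 -.0232 -.001 0 0'|sed -n '2p;4,6p'
python3 -m inch '0 -.0045 .001 0 0;0 -.0091 .0022 0 0;0 -.0091 .0022 0 0'|sed -n '2p;4,6p'
```

```text
position: [0.6317, -0.0782, 0.2813]
force: [-0.1, 0.7, 0.1]
width: 0.17
gripper_force: 7.0
position: [0.6223, -0.0793, 0.2789]
force: [-2.9, 1.4, -0.7]
width: 0.173
gripper_force: 7.0
```

```bash
python3 -m inch '0 -.0045 .0012 0 0;0 -.009 .0026 0 0;0 -.0133 .0042 0 0;0 -.0176 .0061 0 0;0 -.0218 .0081 0 0'|sed -n '2p;4,6p'
python3 -m inch '0 -.0041 .0023 0 0;0 -.008 .0048 0 0;0 -.008 .0048 0 0'|sed -n '2p;4,6p'
python3 k.py
```

```text
position: [0.6011, -0.0819, 0.2709]
force: [-1.0, 0.3, -1.2]
width: 0.168
gripper_force: 7.0
position: [0.5927, -0.0829, 0.2657]
force: [-2.8, 0.8, -2.5]
width: 0.173
gripper_force: 7.0Traceback (most recent call last):
  File "k.py", line 8, in <module>
    a,sa=red("scene",215,290,260,360);b,sb=red("top",100,190,250,290)
                                           ~~~^^^^^^^^^^^^^^^^^^^^^^^
  File "k.py", line 6, in red
    n,l,s,ce=cv2.connectedComponentsWithStats(k);i=1+np.argmax(s[1:,4]);return ce[i][::-1],s[i]
                                                     ~~~~~~~~~^^^^^^^^^
    return _wrapfunc(a, 'argmax', axis=axis, out=out, **kwds)
    return bound(*args, **kwds)
ValueError: attempt to get argmax of an empty sequence
```

```bash
python3 -m inch '0 -.0038 .0027 0 0;0 -.0075 .0056 0 0;0 -.0109 .0087 0 0;0 -.0142 .012 0 0;0 -.0174 .0154 0 0' 9|sed -n '2p;4,6p'
python3 -m inch '0 -.0029 .0036 0 0;0 -.0055 .0073 0 0;0 -.0055 .0073 0 0'|sed -n '2p;4,6p'
python3 g.py
```

```text
position: [0.5761, -0.0847, 0.2506]
force: [-2.8, -0.4, -0.6]
width: 0.172
gripper_force: 9.0
position: [0.5703, -0.0853, 0.2428]
force: [-2.9, -0.2, -4.8]
width: 0.169
gripper_force: 9.0
t 26.25 pos [ 0.5703 -0.0853  0.2428] yang 6.38 tilt [ 0.    -0.002 -1.   ] F [-2.88 -0.2  -4.84] w 0.0155 gf 9.0
```

```bash
python3 -m inch '0 -.0026 .0039 0 0;0 -.0049 .0079 0 0;0 -.0071 .012 0 0;0 -.009 .0163 0 0;0 -.0107 .0206 0 0' 9|sed -n '2p;4,6p'
python3 -m inch '0 -.0007 .0022 0 0;0 -.0014 .0044 0 0;0 -.0014 .0044 0 0'|sed -n '2p;4,6p'
python3 - <<'E'
from h import *
im=arm.get_image("scene");cv2.imwrite("pics/c4.png",cv2.resize(im[110:290,220:400,::-1],(600,600),interpolation=cv2.INTER_CUBIC))
E
```

```text
position: [0.5601, -0.0865, 0.2227]
force: [-3.9, -0.5, -2.5]
width: 0.168
gripper_force: 9.0
position: [0.5586, -0.0866, 0.2182]
force: [-4.2, -0.4, -4.4]
width: 0.173
gripper_force: 9.0
```

View pics/c4.png

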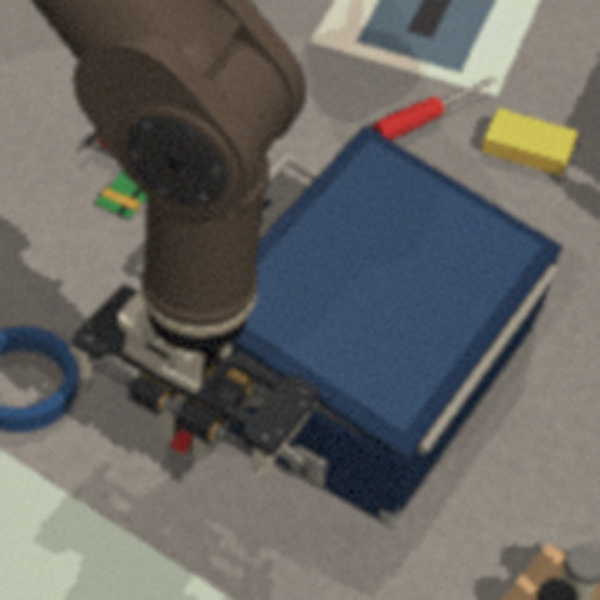

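The lid is nearly shut, with the gripper on the knob at (185,440). I go the last few degrees in small steps.

```bash
python3 -m inch '0 -.0002 .002 0 0;0 -.0006 .004 0 0;0 -.0006 .004 0 0' |sed -n '2p;4,6p'
python3 -m inch '0 -.0003 .0015 0 0;0 -.0005 .003 0 0;0 -.0005 .003 0 0'|sed -n '2p;4,6p'
python3 -m inch '0 -.0001 .001 0 0;0 -.0002 .002 0 0;0 -.0002 .002 0 0'|sed -n '2p;4,6p'
```

```text
position: [0.5577, -0.0868, 0.2143]
force: [-6.2, -1.0, -4.0]
width: 0.17
gripper_force: 9.0
position: [0.557, -0.0869, 0.2113]
force: [-7.7, 0.4, -4.2]
width: 0.167
gripper_force: 9.0
position: [0.5567, -0.0869, 0.2092]
force: [-7.2, -0.4, -4.0]
width: 0.168
gripper_force: 9.0
```

```bash
python3 -m inch '0 -.0008 .0015 0 0;0 -.0012 .003 0 0;0 -.0012 .003 0 0' |sed -n '2p;4,6p'
python3 -m inch '0 -.0001 .0015 0 0;0 -.0002 .002 0 0;0 -.0002 .002 0 0'|sed -n '2p;4,6p'
python3 -m inch '0 0 .001 0 0;0 0 .002 0 0;0 0 .002 0 0'|sed -n '2p;4,6p'
```

```text
position: [0.5559, -0.087, 0.2064]
force: [-5.8, -0.3, -4.7]
width: 0.164
gripper_force: 9.0
position: [0.5556, -0.087, 0.2044]
force: [-6.4, -0.1, -4.3]
width: 0.169
gripper_force: 9.0
position: [0.5554, -0.0871, 0.2023]
force: [-6.9, -0.3, -4.4]
width: 0.174
gripper_force: 9.0
```

```bash
python3 -m inch '0 -.0006 .0015 0 0;0 -.0008 .003 0 0;0 -.0008 .003 0 0' |sed -n '2p;4,6p'
python3 -m inch '0 -.0001 .0015 0 0;0 -.0001 .002 0 0;0 -.0001 .002 0 0'|sed -n '2p;4,6p'
python3 -m inch '0 0 .001 0 0;0 0 .002 0 0;0 0 .002 0 0'|sed -n '2p;4,6p'
```

```text
position: [0.555, -0.087, 0.2005]
force: [-8.9, 0.1, 8.6]
width: 0.168
gripper_force: 9.0
position: [0.555, -0.0871, 0.1987]
force: [-9.3, -0.2, 11.1]
width: 0.171
gripper_force: 9.0
position: [0.555, -0.0872, 0.1968]
force: [-10.8, -1.5, 11.1]
width: 0.171
gripper_force: 9.0
```

The load has reversed, so the lid is seated. I let go and retreat.

```bash
python3 -m inch '0 -.001 -.002 0 .045;0 -.001 -.002 0 .045;0 -.001 -.002 0 .045' |sed -n '2p;4,6p'
python3 -m inch '0 0 -.04 0 .045;0 0 -.09 0 .045;0 0 -.14 0 .045;-.05 0 -.18 0 .045;-.1 0 -.2 0 .045'|sed -n '2p;4p'
python3 -m inch '-.05 0 0 0 .045;-.1 0 0 0 .045;-.15 0 0 0 .045;-.15 0 0 0 .045;-.15 0 0 0 .045'|sed -n '1,2p;4p'
python3 - <<'E'
from h import *
im=arm.get_image("scene");T=arm.get_image("top")
a=cv2.resize(im[110:300,220:400,::-1],(500,528));b=cv2.resize(T[90:240,140:290,::-1],(300,300));o=np.zeros((528,800,3),np.uint8);o[:,:500]=a;o[:300,500:]=b
cv2.imwrite("pics/c5.png",o)
E
```

```text
position: [0.5554, -0.0869, 0.1984]
force: [0.4, 0.1, -0.5]
width: 0.381
gripper_force: 0.0
position: [0.5649, -0.1695, 0.3943]
force: [1.6, -0.0, -0.7]
clock: 31.1
position: [0.5803, -0.3214, 0.3898]
force: [-0.4, 1.3, -0.8]
```

View pics/c5.png

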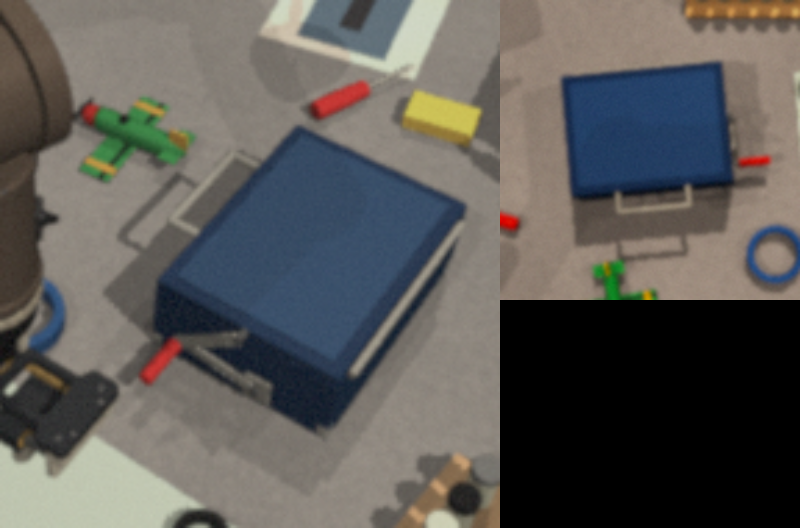

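```bash
python3 k.py; python3 g.py
```

```text
[239.2 277.4] [271 232  14  16  80] [170.3 266.9] [260 168  15   5  55] world [ 0.5542 -0.0759  0.0373] err 0.0001 case x,y,z -0.0673 -0.1813 0.0373
t 31.3 pos [ 0.5809 -0.318   0.3906] yang 6.53 tilt [ 0.     0.001 -1.   ] F [ 0.15  0.02 -0.66] w 0.0452 gf 0.0
```

The lid looks flush and shut. The knob is at scene (162,360), and its triangulated position (0.554,-0.076,0.037) matches the starting one within about 1 mm. The other objects in these two views are where they were, and the arm touches nothing, so I hand in.

```bash
python3 -c "
from cell import arm
print(arm.sign_off())"
```

```text
the job is handed in; nothing more can be done
None
```

I put the silver aeroplane in its case, lowered the lid on the stay until it was shut and handed the job in at about 31 s; the hand-in call returned no verdict.

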